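# Queue three cells in a battery analyser

### The job

Queue three cells for testing in the four-bay battery analyser, which tests them in the order in which their bays are selected: lightly press the locking bay key in front of the blue cell down until it stays in, then the one in front of the orange cell, then the one in front of the white cell, and last press the green start key and let it come back up. Do not select the black cell's bay and do not press the red stop key. Use only light fingertip touches: leave the cells lying in their bays and everything else on the bench where it stands.

Things in the scene. Friction and masses are not known exactly. Their poses are not given: they have to be found in the camera images.
- analyser_mid (a point): Middle of the deck of the four-bay battery analyser, a pale instrument fixed on the bench: 210 mm deep (its x), 290 mm wide (its y, + to the left seen from the robot), deck 50 mm high, dark display hood 60 mm high along its rear. Its -x side is the front, towards the robot. Four bays 46 mm apart hold cells lying front to back, each with a key at its front end; a green and a red key on the right.
- bay_key1_top (a point): Centre of the top of the light grey round key of bay 1 (counted from the left), 18 mm across in a steel bezel on a dark strip. Unpressed it stands 14 mm above the deck, 64 mm above the bench, 9 mm above the deck once locked in; this point moves with the key. It lies 80 mm in front of analyser_mid, 105 mm along the analyser's y; the cell of its bay is centred 83 mm straight behind it.
- bay_key2_top (a point): Centre of the top of the light grey round key of bay 2 (counted from the left), 18 mm across in a steel bezel on a dark strip. Unpressed it stands 14 mm above the deck, 64 mm above the bench, 9 mm above the deck once locked in; this point moves with the key. It lies 80 mm in front of analyser_mid, 59 mm along the analyser's y; the cell of its bay is centred 83 mm straight behind it.
- bay_key3_top (a point): Centre of the top of the light grey round key of bay 3 (counted from the left), 18 mm across in a steel bezel on a dark strip. Unpressed it stands 14 mm above the deck, 64 mm above the bench, 9 mm above the deck once locked in; this point moves with the key. It lies 80 mm in front of analyser_mid, 13 mm along the analyser's y; the cell of its bay is centred 83 mm straight behind it.
- bay_key4_top (a point): Centre of the top of the light grey round key of bay 4 (counted from the left), 18 mm across in a steel bezel on a dark strip. Unpressed it stands 14 mm above the deck, 64 mm above the bench, 9 mm above the deck once locked in; this point moves with the key. It lies 80 mm in front of analyser_mid, -33 mm along the analyser's y; the cell of its bay is centred 83 mm straight behind it.
- bay_key1 (a joint): Press of bay key 1, m: 0 = out, 0.005 = fully in. Locking key: its plunger resists with 2.5 N and stays at whatever depth it is left; the bay is selected once it is more than 3 mm in; pressing again does not release it. Its cap is soft rubber and springs back: it gives 1.7 mm at 2.5 N and up to 6 mm at 9 N, so a finger travels about 7 mm to push the plunger fully in.
- bay_key2 (a joint): Press of bay key 2, m: 0 = out, 0.005 = fully in. Locking key: its plunger resists with 2.5 N and stays at whatever depth it is left; the bay is selected once it is more than 3 mm in; pressing again does not release it. Its cap is soft rubber and springs back: it gives 1.7 mm at 2.5 N and up to 6 mm at 9 N, so a finger travels about 7 mm to push the plunger fully in.
- bay_key3 (a joint): Press of bay key 3, m: 0 = out, 0.005 = fully in. Locking key: its plunger resists with 2.5 N and stays at whatever depth it is left; the bay is selected once it is more than 3 mm in; pressing again does not release it. Its cap is soft rubber and springs back: it gives 1.7 mm at 2.5 N and up to 6 mm at 9 N, so a finger travels about 7 mm to push the plunger fully in.
- bay_key4 (a joint): Press of bay key 4, m: 0 = out, 0.005 = fully in. Locking key: its plunger resists with 2.5 N and stays at whatever depth it is left; the bay is selected once it is more than 3 mm in; pressing again does not release it. Its cap is soft rubber and springs back: it gives 1.7 mm at 2.5 N and up to 6 mm at 9 N, so a finger travels about 7 mm to push the plunger fully in.
- start_key_top (a point): Centre of the top face of the green start key, round, 22 mm across, 64 mm above the bench, 80 mm in front of analyser_mid and 100 mm to the right (y = -100 mm). It moves with the key.
- start_key (a joint): Press of the green start key, m: 0 = out, 0.009 = fully down. Spring return: 1 N to start it, 5 N at 6 mm, 7 N fully down; it switches past 3 mm and comes back up when let go.
- stop_key_top (a point): Centre of the top face of the red stop key, round, 22 mm across, 64 mm above the bench, 15 mm in front of analyser_mid and 100 mm to the right (y = -100 mm). It moves with the key.
- stop_key (a joint): Press of the red stop key, m: 0 = out, 0.009 = fully down. Spring return: 1 N to start it, 5 N at 6 mm, 7 N fully down; not to be pressed.
- cell_blue_mid (a point): Centre of the blue wrapped lithium cell, a loose cylinder 32 mm across and 70 mm long (grey band and steel nub at its rear end), lying front to back in one of the four bays, its top 62 mm above the bench, its x axis along its length. Which bay it lies in differs from start to start.
- cell_orange_mid (a point): Centre of the orange wrapped lithium cell, a loose cylinder 32 mm across and 70 mm long (grey band and steel nub at its rear end), lying front to back in one of the four bays, its top 62 mm above the bench, its x axis along its length. Which bay it lies in differs from start to start.
- cell_white_mid (a point): Centre of the white wrapped lithium cell, a loose cylinder 32 mm across and 70 mm long (grey band and steel nub at its rear end), lying front to back in one of the four bays, its top 62 mm above the bench, its x axis along its length. Which bay it lies in differs from start to start.
- cell_black_mid (a point): Centre of the black wrapped lithium cell, a loose cylinder 32 mm across and 70 mm long (grey band and steel nub at its rear end), lying front to back in one of the four bays, its top 62 mm above the bench, its x axis along its length. Which bay it lies in differs from start to start.
- spare_cell: Grey wrapped cell, 32 mm across, 70 mm tall, standing loose on the bench just left of the analyser. Origin at the centre of its underside. Bystander.
- sample_vial: Amber vial with blue cap, 36 mm across, 62 mm tall, standing just right of the analyser. Origin at the centre of its underside. Bystander.
- electrolyte_jar: Glass jar with blue cap, 80 mm across, 115 mm tall, standing on the left. Origin at the centre of its underside. Bystander.
- filter_cartridge: White filter cartridge with blue bands, 61 mm across, 126 mm tall, standing on the left farther back. Origin at the centre of its underside. Bystander.
- flow_cell: Flow battery test cell: dark core between aluminium end plates, about 90 x 110 mm, 136 mm tall with its brass tabs, standing on the right. Origin at the centre of its underside. Bystander.
- screwdriver: Blue-handled screwdriver, 190 mm long, lying on the bench on the right. Origin near its middle. Bystander.
Mind the look-alikes: they are no part of the job. Leave any pink or yellow look-alike of the part that bears cell_black_mid alone.

How it is judged:
By the outcome, as a careful person would: the job done as asked, in the order asked, and still so for the second after the job is handed in, with the robot touching nothing.
It also fails if it takes over 46 s, if anything falls off the work surface, if the arm or the gripper's body presses on something with over 40 N, if the wrist force passes 120 N, or if a joint passes its speed limit or range.

### The arm

A 6-joint arm with a two-finger parallel gripper is mounted at the origin on the work surface. World frame = base frame: x ahead of the robot, y to its left, z up, the work surface at z = 0. Lengths are in m, angles in rad, forces in N, time in s.
With the tool pointing down it reaches from about 0.225 to 0.875 m from the base axis. Payload 3.4 kg.
Tool frame: the origin (TCP) lies midway between the tips of the shut fingers; the grasp point (between the pads) lies 19 mm behind it; z points along the fingers, y is the line along which they close (so a half turn about z gives the same grasp; the last joint's range is limited). The gripper opens to 85 mm and grips with 20 to 120 N. Pads are 22 mm wide; open, the fingers measure 114 mm over their backs; the gripper's body (76 mm by 85 mm) begins 54 mm behind the grasp point. The pads swing forward as they close: fully open they stand 13 mm farther back than shut.
Start: joints at [1.19, 0.276, 1.505, -0, 1.361, -0.121], TCP at [0.148, 0.556, 0.231] pointing down, gripper open.
Joint ranges: [-2.89, 2.89], [-0.75, 2.08], [0.22, 2.7], [-1.18, 4.32], [0.11, 2.71], [-2.7, 2.7]. Speed limits (rad/s): [2.57, 2.57, 3.14, 3.14, 3.14, 3.14].

### API

Orientations are given as a unit quaternion [w, x, y, z].
In Python, from rig import * gives the robot as it stands.
- The arm moves only by the tool apply_moves, never from a script. Its argument "steps" is one flat list of numbers, 4 for each row, row after row: the shift along the world's x, y, z in cm, then the turn about the world's z in degrees. A call has 1 to 8 rows; each row is the pose to reach, as a shift and turn from the pose commanded when the call began; what a row does not reach only later rows make up. A row lasts 1/12 s, in which the tool goes at most 41.7 mm and 7.16 degrees, less where a joint would pass 70% of its speed; a pose out of reach is approached as far as the arm can. A call with a gripper value outside its range is refused whole. "jaw" is the closure in counts, from 0 (fully open) to 255 (shut), set as the call begins (left out, the last holds). The fingers move at their own pace and stop on an object; "newtons" is the grip in N (left out, the last holds). Time passes only in rows, so rows that repeat a pose let the fingers close. It gives the time, the measured TCP pose, the force, the opening and the grip force at its end, in the units of the state.
- get_state(): the state, without advancing time (a new reading comes with each control period).
- get_image(name): name is "scene" or "top" or "wrist"; returns the picture (400x640x3 uint8, red, green, blue); there is no depth.
- calibration(name): a dict with "fx", "fy", "cx", "cy" (pixels), "k1" (the pictures are not rectified: a ray, as slopes to the right and down, at radius r is drawn at 1 + k1 r^2 times it, then the intrinsics apply), "xyz" and "rotation" of the camera in the world. Camera axes: x right, y up, looking along -z (the intrinsics and any distortion apply to the point x, -y, -z); pixel columns grow to the right and rows downward; lengths in m; the calibration is good to about 2 mm. A picture is of the moment at which its call begins: read the wrist's pose just before it. calibration takes no time and is no camera call; for the wrist camera it gives the pose at the moment of the call.
- sign_off(): hands the job in; it is judged then, once.
The state is a dict: "clock": time; "qpos": joint angles; "qd": joint speeds; "effort": joint torques, N m; "position": TCP position; "ee_rot": TCP orientation; "contact_force": force on the tool from outside, world axes, zero at the start; "moment": the same for the moment, N m; "width": finger opening in m; "gripper_force": force on a finger pad.
Only numpy, scipy, OpenCV 4.12 (cv2) and the standard library are available. Lean on these libraries where they do the work, as an engineer would, in place of code of your own. Each camera call takes 0.05 s, during which the arm holds its last target. There are 200 camera calls.

## Working session

There is one attempt and no reset: what is moved stays moved. The work goes in short steps, Python scripts to look and compute and a tool call to move; the robot and the scene stay as the last step left them, time stands still between calls to the robot, and variables do not carry over. Pictures are saved under pics/ and viewed, at most 10 in all, crops included, and the job is handed in when it is done.

Besides the shell and the picture viewer there is one more tool, called after "Request:" by a JSON object that holds its "op" and its "data", one argument or row to a line. apply_moves: Moves the arm, as the interface text tells. Its arguments: {"type":"object","properties":{"steps":{"type":"array","items":{"type":"number"}},"jaw":{"type":"number"},"newtons":{"type":"number"}},"required":["steps"]}

```bash
mkdir -p pics; cat > h.py <<'E'
from rig import *
import numpy as np, cv2
def ray(c,px):
    u=cv2.undistortPoints(np.array([[px]],float),np.array([[c['fx'],0,c['cx']],[0,c['fy'],c['cy']],[0,0,1]]),np.array([c['k1'],0,0,0,0]))[0,0]
    d=np.array(c['rotation']).reshape(3,3)@np.array([u[0],-u[1],-1]); return np.array(c['xyz']),d
def onz(c,px,z):
    o,d=ray(c,px); return o+d*(z-o[2])/d[2]
E
python3 - <<'E'
from h import *
for n in ("top","scene"):
    im=get_image(n); cv2.imwrite(f"pics/{n}0.png",im[:,:,::-1])
    c=calibration(n); print(n,c)
print(get_state())
E
```

```text
top {'fx': 412.55361342230964, 'fy': 412.55361342230964, 'cx': 311.0803245171168, 'cy': 199.91186607065296, 'k1': -0.002972941275293855, 'xyz': array([ 0.34031483, -0.01399892,  1.22383407]), 'rotation': array([-0.68465819, -0.07064786,  0.07259274,  0.72179106])}
scene {'fx': 435.3809222228204, 'fy': 435.3809222228204, 'cx': 323.0711711996803, 'cy': 197.8751688737556, 'k1': 0.037170391485954184, 'xyz': array([1.37151512, 0.83166657, 0.85816792]), 'rotation': array([0.33747087, 0.16560501, 0.43693823, 0.81717402])}
{'clock': 0.1, 'qpos': array([ 1.18998706e+00,  2.76534227e-01,  1.50602679e+00,  2.74280091e-05,
        1.36067794e+00, -1.21021927e-01]), 'qd': array([-0.0007564 , -0.00209223, -0.00403182,  0.0009757 , -0.00042184,
        0.00067053]), 'effort': array([ 1.01369023e-03, -4.17703342e+01, -2.46401668e+01, -1.71952724e-04,
        5.90524025e-03,  3.07242360e-06]), 'position': array([0.14753462, 0.55526295, 0.23051672]), 'ee_rot': array([-2.17371496e-04,  1.29531514e-01,  9.91574964e-01, -7.94046504e-04]), 'contact_force': array([-0.48259676,  0.41337512, -0.3534455 ]), 'moment': array([0.0581857 , 0.02561419, 0.08624201]), 'gripper_force': 0.0, 'width': 0.08534274414631988}
```

View pics/top0.png

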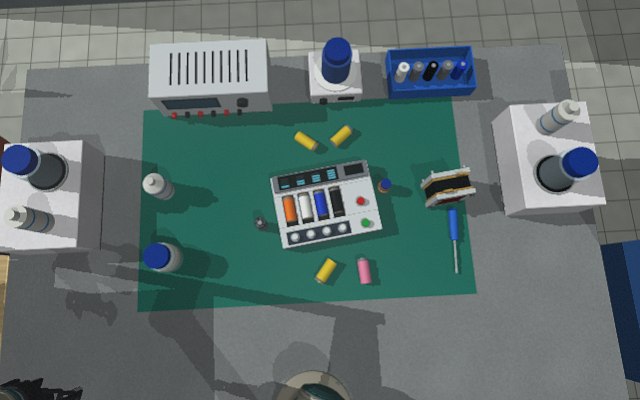

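View pics/scene0.png

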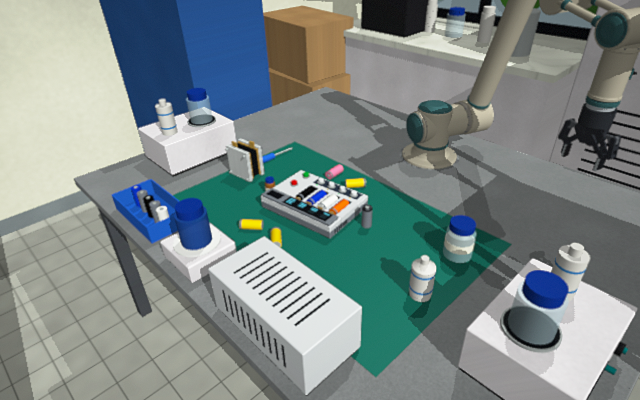

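The top view shows the analyser at about (325,205). Its cells, left to right, are orange (290,208), white (306,207), blue (321,204) and black (336,200). The keys run from (294,238) to (342,228), with green at (366,223) and red at (361,201). The pink look-alike at (364,271) and the yellow ones at (326,270), (341,135) and (306,140) lie outside the bays. So the order is key 3 (blue), key 1 (orange), key 2 (white), then start. I'll check this in a crop while measuring.

```bash
cat > h2.py <<'E'
from h import *
from scipy.spatial.transform import Rotation as R
def cal(n):
    c=dict(calibration(n)); c['rotation']=R.from_quat(np.roll(c['rotation'],-1)).as_matrix(); return c
# analyser local points
KEYS={'k1':(-.08,.105),'k2':(-.08,.059),'k3':(-.08,.013),'k4':(-.08,-.033),'start':(-.08,-.1),'stop':(-.015,-.1)}
def fit(obs):
    """rigid 2D fit of local key positions to world xy"""
    n=list(obs); A=np.array([KEYS[k] for k in n]); B=np.array([obs[k][:2] for k in n])
    a,b=A-A.mean(0),B-B.mean(0); th=np.arctan2((a[:,0]*b[:,1]-a[:,1]*b[:,0]).sum(),(a*b).sum())
    M=np.array([[np.cos(th),-np.sin(th)],[np.sin(th),np.cos(th)]]); t=B.mean(0)-M@A.mean(0)
    return th,t,{k:M@np.array(v)+t for k,v in KEYS.items()},np.linalg.norm(A@M.T+t-B,axis=1)
E
python3 - <<'E'
from h2 import *
im=cv2.imread("pics/top0.png"); c=cal("top")
hsv=cv2.cvtColor(im,cv2.COLOR_BGR2HSV)
def blob(m,guess,r=9):
    w=np.zeros(m.shape,np.uint8); cv2.circle(w,guess,r,1,-1); ys,xs=np.nonzero(m&(w>0)); return (xs.mean(),ys.mean()),len(xs)
h,s,v=cv2.split(hsv)
obs={}
for k,g in dict(k1=(294,238),k2=(310,234),k3=(326,231),k4=(342,228)).items():
    p,n=blob((v>130)&(s<60),g,6); obs[k]=onz(c,p,.064); print(k,p,n)
p,n=blob((h>45)&(h<85)&(s>120)&(v>80),(366,223)); obs['start']=onz(c,p,.064); print(p,n)
p,n=blob(((h<8)|(h>172))&(s>120),(361,201)); obs['stop']=onz(c,p,.064); print(p,n)
th,t,P,res=fit(obs); print(np.degrees(th),t,P,res)
cv2.imwrite("pics/crop.png",cv2.resize(im[150:260,255:395],None,fx=5,fy=5,interpolation=cv2.INTER_CUBIC))
E
```

```text
k1 (np.float64(294.17021276595744), np.float64(236.68085106382978)) 47
k2 (np.float64(310.2291666666667), np.float64(233.4375)) 48
k3 (np.float64(326.0), np.float64(230.5)) 48
k4 (np.float64(341.63461538461536), np.float64(227.3653846153846)) 52
(np.float64(365.1), np.float64(222.45)) 40
(np.float64(360.1219512195122), np.float64(200.53658536585365)) 41
8.28085259173802 [ 0.56982699 -0.06252025] {'k1': array([0.47553839, 0.02986297]), 'k2': array([ 0.48216356, -0.01565743]), 'k3': array([ 0.48878874, -0.06117783]), 'k4': array([ 0.49541391, -0.10669824]), 'start': array([ 0.50506362, -0.17299969]), 'stop': array([ 0.56938593, -0.16363804])} [0.00026147 0.00047841 0.0004301  0.0010534  0.00042822 0.00030587]
```

View pics/crop.png

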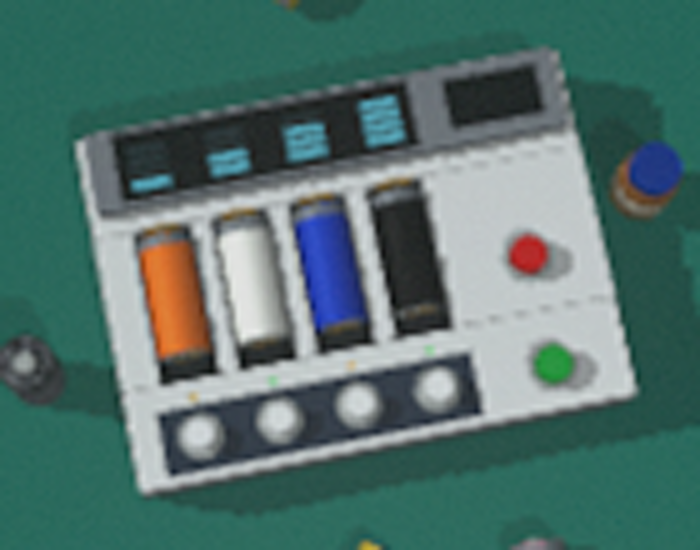

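The crop confirms orange in bay 1, white in bay 2, blue in bay 3 and black in bay 4. The key fit residual is 1 mm or less. Moving now with the gripper shut.

Request:
{"op": "apply_moves", "data": {
  "steps": [2,-3.6,0,0,4,-7.2,0,5,6,-10.8,0,10,8,-14.4,0,15,10,-18,0,20,12,-21.6,0,23,14,-25.2,0,23,16,-28.8,0,23],
  "jaw": 255,
  "newtons": 20
}}

```text
clock: 0.77
position: [0.3079, 0.2658, 0.2312]
ee_rot: [-0.0, -0.071, 0.997, -0.0]
contact_force: [1.2, 0.1, -0.6]
width: 0.0001
gripper_force: 0.0
```

Request:
{"op": "apply_moves", "data": {
  "steps": [2,-3.6,0,0,4,-7.2,0,0,6,-10.8,0,0,8,-14.4,-1,0,10,-18,-2,0,12,-21.6,-4,0,14,-25.2,-6,0,16,-28.8,-8,0]
}}

```text
clock: 1.43
position: [0.4621, -0.0114, 0.1566]
ee_rot: [0.0, -0.07, 0.998, 0.0]
contact_force: [0.8, 0.7, -0.5]
width: -0.0001
gripper_force: 0.0
```

Request:
{"op": "apply_moves", "data": {
  "steps": [1.1,-2,-2,0,2.1,-4.0,-4,0,2.1,-4.0,-6,0,2.1,-4.0,-6,0,2.1,-4.0,-6,0]
}}

```text
clock: 1.85
position: [0.4814, -0.0492, 0.0963]
ee_rot: [-0.002, -0.07, 0.998, 0.001]
contact_force: [-0.2, 0.2, -0.0]
width: -0.0002
gripper_force: 0.0
```

```bash
python3 - <<'E'
from h2 import *
s=get_state(); print(s['position'],s['contact_force'])
c=cal('wrist'); im=get_image("wrist")[:,:,::-1].copy()
cv2.imwrite("pics/w1.png",im); print(c)
E
```

```text
[ 0.48139116 -0.04923797  0.09630726] [-0.18733705  0.17210024 -0.03240145]
{'fx': 323.73531381293236, 'fy': 323.73531381293236, 'cx': 321.75217263177626, 'cy': 200.29555865322558, 'k1': 0.02004675542127306, 'xyz': array([ 0.41613144, -0.05976782,  0.23838563]), 'rotation': array([[-0.14018398, -0.9570142 , -0.25391389],
       [ 0.99012243, -0.1348602 , -0.03834441],
       [ 0.00245327, -0.25678111,  0.96646647]])}
```

View pics/w1.png

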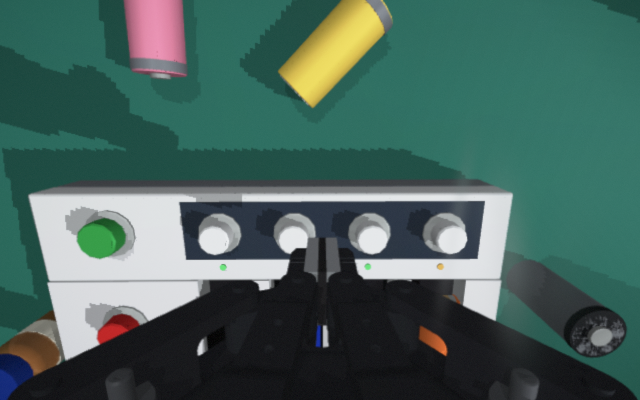

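The wrist view, facing back towards the robot, shows green at (102,238), then key 4 (216,235), key 3 (294,234), key 2 (371,235) and key 1 (447,234). The shut tips are at about (322,245), between keys 3 and 2. I'll refine the key positions from this view.

```bash
python3 - <<'E'
from h2 import *
from scipy.spatial.transform import Rotation as R
c=dict(fx=323.735,fy=323.735,cx=321.752,cy=200.296,k1=.020047,xyz=[0.41613144,-0.05976782,0.23838563],rotation=np.array([[-0.14018398,-0.9570142,-0.25391389],[0.99012243,-0.1348602,-0.03834441],[0.00245327,-0.25678111,0.96646647]]))
im=cv2.imread("pics/w1.png"); h,s,v=cv2.split(cv2.cvtColor(im,cv2.COLOR_BGR2HSV))
obs={}
for k,g in dict(k1=(450,238),k2=(371,238),k4=(216,238)).items():
    w=np.zeros(v.shape,np.uint8); cv2.circle(w,g,22,1,-1)
    n,l,st,ce=cv2.connectedComponentsWithStats(((v>225)&(s<40)&(w>0)).astype(np.uint8)); i=1+st[1:,4].argmax()
    print(k,ce[i],st[i]); obs[k]=onz(c,ce[i],.063)
print(obs); th,t,P,r=fit(obs); print(np.degrees(th),P,r)
print(get_state()['position'])
E
```

```text
k1 [452.19298246 239.90643275] [439 228  27  25 513]
k2 [372.65719697 239.8655303 ] [359 228  28  25 528]
k4 [213.81227437 240.5866426 ] [200 229  29  25 554]
{'k1': array([0.47514168, 0.02515433, 0.063     ]), 'k2': array([ 0.48157262, -0.02029296,  0.063     ]), 'k4': array([ 0.49475678, -0.11118109,  0.063     ])}
8.19668768772567 {'k1': array([0.4750793 , 0.02526687]), 'k2': array([ 0.4816376 , -0.02026321]), 'k3': array([ 0.4881959, -0.0657933]), 'k4': array([ 0.4947542 , -0.11132338]), 'start': array([ 0.5043065 , -0.17763894]), 'stop': array([ 0.56864249, -0.16837178])} [1.28679368e-04 7.14617099e-05 1.42320546e-04]
[ 0.4823445  -0.04911289  0.09743127]
```

Request:
{"op": "apply_moves", "data": {
  "steps": [0.6,-1.55,-1,0,0.6,-1.55,-2.7,0,0.6,-1.55,-2.7,0,0.6,-1.55,-2.7,0]
}}

```text
clock: 2.23
position: [0.4884, -0.0642, 0.0711]
ee_rot: [-0.0, -0.071, 0.997, 0.0]
contact_force: [-0.2, -0.5, -0.7]
width: -0.0004
gripper_force: 0.0
```

Request:
{"op": "apply_moves", "data": {
  "steps": [0,0,-0.4,0,0,0,-0.7,0,0,0,-1.0,0,0,0,-1.2,0,0,0,-1.4,0,0,0,-1.4,0,0,0,-1.4,0]
}}

```text
clock: 2.82
position: [0.4893, -0.0647, 0.0566]
ee_rot: [0.001, -0.071, 0.998, 0.0]
contact_force: [1.7, 3.1, 3.0]
width: -0.0001
gripper_force: 1.8
```

Request:
{"op": "apply_moves", "data": {
  "steps": [0,0,-0.1,0,0,0,-0.15,0,0,0,-0.15,0,0,0,-0.15,0]
}}

```text
clock: 3.15
position: [0.4893, -0.0647, 0.0552]
ee_rot: [0.001, -0.071, 0.998, 0.0]
contact_force: [1.5, 3.7, 5.6]
width: -0.0001
gripper_force: 2.8
```

Request:
{"op": "apply_moves", "data": {
  "steps": [0,0,1.5,0,0,0,3.5,0,-0.6,4,3.5,0,-1.4,8,3.5,0,-1.4,9.1,3.5,0,-1.4,9.1,1.6,0,-1.4,9.1,1.6,0,-1.4,9.1,1.6,0]
}}

```text
clock: 3.82
position: [0.4733, 0.0258, 0.0699]
ee_rot: [-0.002, -0.071, 0.997, -0.0]
contact_force: [-0.0, -0.4, -0.3]
width: -0.0002
gripper_force: 0.0
```

```bash
python3 - <<'E'
from h2 import *
s=get_state(); print(s['position'],s['contact_force'])
cv2.imwrite("pics/w2.png",get_image("wrist")[:,:,::-1])
E
```

```text
[0.47329149 0.0257992  0.06986391] [-0.03581948 -0.41100534 -0.31194686]
```

View pics/w2.png

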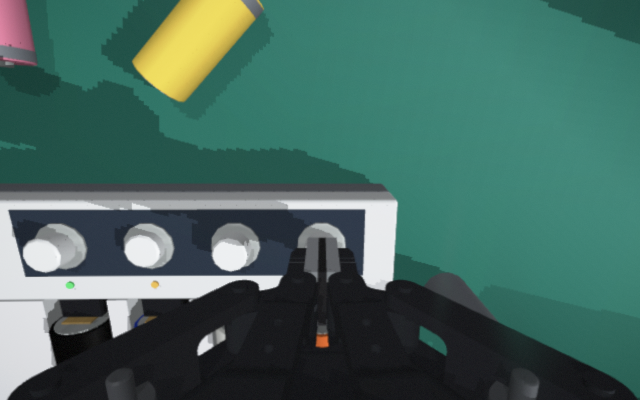

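Key 3 at (147,247) now sits visibly lower than keys 4 and 2 at (42,254) and (230,253), so it has locked. The tip is centred on key 1's bezel at (322,238). Next is key 1, the orange cell's key.

Request:
{"op": "apply_moves", "data": {
  "steps": [0.1,0,-0.3,0,0.1,0,-0.6,0,0.1,0,-0.9,0,0.1,0,-1.2,0,0.1,0,-1.5,0,0.1,0,-1.5,0,0.1,0,-1.5,0]
}}

```text
clock: 4.45
position: [0.4764, 0.0255, 0.0561]
ee_rot: [0.001, -0.071, 0.997, -0.0]
contact_force: [0.3, -3.4, 3.3]
width: -0.0004
gripper_force: 2.1
```

Request:
{"op": "apply_moves", "data": {
  "steps": [0,0,-0.1,0,0,0,-0.1,0,0,0,-0.1,0]
}}

```text
clock: 4.7
position: [0.4764, 0.0255, 0.0553]
ee_rot: [0.001, -0.071, 0.997, -0.001]
contact_force: [0.4, -4.1, 5.1]
width: -0.0
gripper_force: 2.7
```

Key 1 has bottomed. Now key 2, the white cell's key, at about (0.482,-0.0195).

Request:
{"op": "apply_moves", "data": {
  "steps": [0,0,1.5,0,0,0,3,0,0.3,-2.5,3,0,0.6,-4.5,3,0,0.6,-4.5,1.6,0,0.6,-4.5,1.6,0,0.6,-4.5,1.6,0]
}}

```text
clock: 5.28
position: [0.4801, -0.0183, 0.0699]
ee_rot: [-0.002, -0.07, 0.998, 0.001]
contact_force: [-0.8, -0.0, 0.1]
width: -0.0001
gripper_force: 0.0
```

Request:
{"op": "apply_moves", "data": {
  "steps": [0,0,-0.3,0,0,0,-0.6,0,0,0,-0.9,0,0,0,-1.2,0,0,0,-1.5,0,0,0,-1.6,0,0,0,-1.6,0,0,0,-1.6,0]
}}

```text
clock: 5.95
position: [0.4817, -0.0184, 0.0551]
ee_rot: [0.0, -0.071, 0.998, 0.0]
contact_force: [-1.1, 2.7, 5.5]
width: -0.0002
gripper_force: 2.9
```

Request:
{"op": "apply_moves", "data": {
  "steps": [0,0,2,0,0,0,3.5,0,0.6,-4,3.5,0,1.1,-8,3.5,0,1.7,-12,3.5,0,2.3,-15.7,3.5,0,2.3,-15.7,3.5,0,2.3,-15.7,3.5,0]
}}

```text
clock: 6.62
position: [0.505, -0.178, 0.0894]
ee_rot: [0.0, -0.069, 0.998, -0.0]
contact_force: [0.0, 0.7, -0.5]
width: -0.0002
gripper_force: 0.0
```

```bash
python3 - <<'E'
from h2 import *
s=get_state(); print(s['position'],s['contact_force'])
cv2.imwrite("pics/w3.png",get_image("wrist")[:,:,::-1])
E
```

```text
[ 0.50495401 -0.17795864  0.08942402] [ 0.02711708  0.6672032  -0.4710026 ]
```

View pics/w3.png

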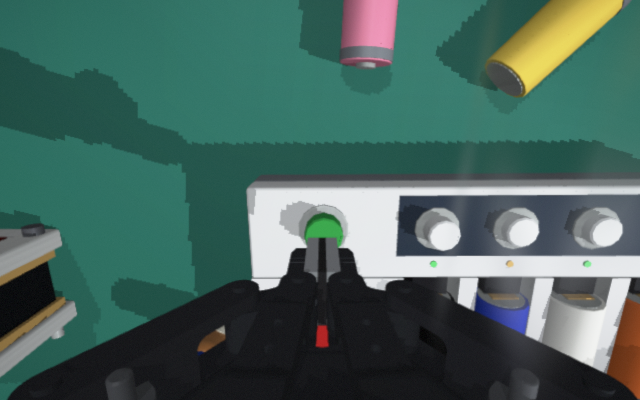

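Keys 3 (518,232) and 2 (603,232) look locked, key 4 (442,236) still stands proud, and green (324,230) is centred ahead of the tip. Pressing start about 6 mm.

Request:
{"op": "apply_moves", "data": {
  "steps": [0,0.1,-1,0,0,0.1,-1.9,0,0,0.1,-2.3,0,0,0.1,-2.7,0,0,0.1,-3.0,0,0,0.1,-3.2,0,0,0.1,-3.2,0,0,0.1,-3.2,0]
}}

```text
clock: 7.33
position: [0.5044, -0.1744, 0.058]
ee_rot: [-0.0, -0.071, 0.997, 0.0]
contact_force: [-1.7, 3.0, 4.6]
width: 0.0001
gripper_force: 2.4
```

4.6 N at 6 mm means it has switched. Releasing and rising clear.

Request:
{"op": "apply_moves", "data": {
  "steps": [0,0,1,0,0,0,3,0,0,0,6,0,0,0,9,0,-3,0,12,0,-6,0,14,0,-9,0,14,0,-9,0,14,0]
}}

```text
clock: 8.0
position: [0.4108, -0.1752, 0.2]
ee_rot: [-0.0, -0.07, 0.998, -0.001]
contact_force: [-0.9, -0.2, -1.4]
width: 0.0003
gripper_force: 0.0
```

```bash
python3 - <<'E'
from h2 import *
s=get_state(); print(s['position'],s['contact_force'])
cv2.imwrite("pics/w4.png",get_image("wrist")[:,:,::-1])
E
```

```text
[ 0.41079447 -0.17520644  0.1999852 ] [-0.85323471 -0.24820613 -1.39785267]
```

View pics/w4.png

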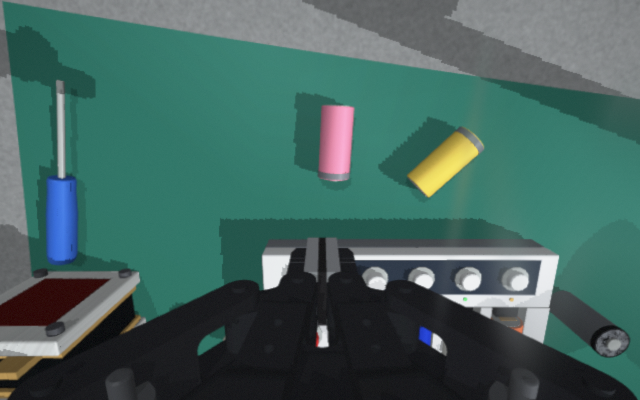

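The arm is clear. The keys at (375,278), (421,278), (468,279) and (515,279) and everything else visible are undisturbed, so I'm handing in.

```bash
python3 -c "
from rig import *
print(sign_off())"
```

```text
the job is handed in; nothing more can be done
None
```

I pressed the bay keys for the blue (bay 3), orange (bay 1) and white (bay 2) cells in that order, each until it bottomed out. I then pressed the green start key about 6 mm, released it, and handed the job in at about 8 s without pressing the black cell's key or the red stop key; the result was not reported back, and the start key coming back up was hidden from the camera.

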